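# Pin the die chest's latch

### The arm

A 6-joint arm with a two-finger parallel gripper is mounted at the origin on the work surface. World frame = base frame: x ahead of the robot, y to its left, z up, the work surface at z = 0. Lengths are in mm, angles in rad, forces in N, time in s.
With the tool pointing down it reaches from about 350 to 725 mm from the base axis. Payload 4.3 kg.
Tool frame: the origin (TCP) lies at the very end of the fingers, on their centre line; the grasp point (between the pads) lies 19 mm behind it (tcp_to_grasp is the distance from the TCP to the grasp point, in mm); x points along the fingers, y is the direction in which the jaws open and shut, and the axes are right-handed (so a half turn about x gives the same grasp; the last joint's range is limited). The gripper opens to 85 mm and grips with 20 to 120 N. Pads are 22 mm wide; open, the fingers measure 114 mm over their backs; the gripper's body (76 mm by 85 mm) begins 54 mm behind the grasp point. The pads swing forward as they close: fully open they stand 13 mm farther back than shut.
Start: joints at [1.066, 0.377, 0.081, 1.274, 0, 1.46], TCP at [221.169, 530.802, 231.329] pointing down, gripper open.
Joint ranges: [-2.72, 2.72], [-0.84, 1.66], [-1.02, 1.22], [-1.77, 2.12], [-1.37, 1.28], [-3.14, 3.14]. Speed limits (rad/s): [2.57, 2.57, 3.14, 3.14, 3.14, 3.14].

### API

Orientations are given as a rotation vector (axis times angle).
In Python, from plant import get_state, read_camera, close_job, look_for, silhouettes, tcp_to_grasp gives the robot as it stands.
- The arm moves only by the tool carry_out, never from a script. Its argument "targets" is a list of rows, each a list of 5 numbers: the shift along the tool's x, y, z in m, then the turn about the tool's x in degrees, then the opening, from 0 (shut) to 1 (fully open). A call has 1 to 5 rows; each row is the pose to reach, as a shift and turn from the pose measured when the call began, along the tool's axes at that moment; what a row does not reach only later rows make up. A row lasts 1/10 s, in which the tool goes at most 50 mm and 8.59 degrees, less where a joint would pass 70% of its speed; a pose out of reach is approached as far as the arm can. A call with a gripper value outside its range is refused whole. The fingers move at their own pace and stop on an object; the grip force is fixed at half the most. Time passes only in rows, so rows that repeat a pose let the fingers close. It gives the time, the measured TCP pose, the force and the opening at its end, in the units of the state.
- get_state(): the state, without advancing time (a new reading comes with each control period).
- read_camera(name): name is "scene" or "side" or "wrist"; returns a dict with "image" (480x640x3 uint8, red, green, blue), "fovy" (degrees; the focal length in pixels is half the picture's height over the tangent of half this angle, whatever the lens; pixels are square), "cx", "cy" (the principal point, pixels), "dist" ([k1, k2, p1, p2, k3] as OpenCV has them; the pictures are not rectified), "R" (3x3) and "t" (3): a world point X has camera coordinates R X + t. Camera axes: x right, y down, z forward; pixel columns grow to the right and rows downward; lengths in mm; the calibration is good to about 2 mm. A picture is of the moment at which its call begins. There is no depth.
- close_job(): hands the job in, once; it reports no verdict.
Trained networks look in a picture, given as the dict that the camera call returned (one of the last four; its "shot" number tells which), for a name from the list of things; names that differ only in an ending like _2 or _b are one class to them, and where a whole thing is asked for, a point or a joint stands for the part that bears it (a point fixed in the world has none). Each returns a list of dicts, best first, with "conf" (0 to 1); they miss things now and then, are a little off and sometimes report something else, mostly with a low value. They report only what shows in the picture. A call takes as long as a camera call. They do not tell look-alikes from the thing itself.
- look_for(name, picture): "location" ([column, row] in pixels, amid what is visible of it).
- silhouettes(name, picture): "region" (480x640 bool, what is visible of it) and "location" ([column, row] in pixels, amid what is visible of it).
The state is a dict: "t": time; "q": joint angles; "joint_vel": joint speeds; "joint_efforts": joint torques, N m; "tool_pos": TCP position; "tcp_rot": TCP orientation; "force": force on the tool from outside, world axes, zero at the start; "wrist_torque": the same for the moment, N m; "width": finger opening in mm.
Only numpy, scipy, OpenCV 4.12 (cv2) and the standard library are available. Lean on these libraries where they do the work, as an engineer would, in place of code of your own. Each camera call takes 0.05 s, during which the arm holds its last target.

### The job

Shut the lid of the die chest, then lock it: push the loose steel locking pin through all three eyes of the latch, from either side, until its square head is up against the latch, and let go of it. Leave the other tools on the mat where they lie.

Things in the scene. Friction and masses are not known exactly. Their poses are not given: they have to be found in the camera images.
- chest: Low die chest, a grey sheet steel box fixed to the rack, 160 mm deep (x), 260 mm wide (y), 68 mm high, 75 mm with its shut lid. Origin at the centre of its underside; x points from its front to its back (away from the robot), y along its front edge, to the left, z up. A bolted steel latch stands at the middle of its front.
- latch_eye (a point): Centre of the round 22 mm eye in the latch's fixed middle lug, an upright steel plate 8 mm thick, 40 mm wide, 24 mm in front of the chest's front wall. 109 mm above the mat; the plate's top is 20 mm above it. Axes as the chest's; the eye's axis is y.
- lid_eye (a point): Centre of the eye in the left one of two upright steel plates bolted to the lid (6 mm thick, 40 x 40 mm, eye 22 mm); moves with the lid. With the lid shut the two plates stand 26 mm left and 26 mm right (y) of latch_eye, outer faces at 29 mm, and all three eyes are in line.
- lid_hinge (a point): Middle of the lid's hinge line, at the top of the chest's back wall, 68 mm above the mat, 184 mm behind the eye; fixed; axes as the chest's. The hinge line is its y axis.
- lid (a joint): Lid angle in rad: 0 = shut flat on the chest, grows as the front edge rises. Starts partly open (0.45 to 0.8). Stiff friction hinge: the lid stays where it is left and takes about 3 to 8 N near the front edge to press down. Lid 160 x 260 mm, 7 mm thick.
- lid_press (a point): Point on the lid's upper (outer) face, good for pressing: 135 mm from the hinge line, 25 mm back from the front edge, 105 mm left of the latch's centre line; moves with the lid, 75 mm above the mat when shut. The latch plates rise 54 mm above the lid and keep, feet included, within 52 mm of the centre line.
- pin_grip (a point): Centre of the square head of the loose steel locking pin (about 0.42 kg, 170 mm long, lying flat on the mat, this point 13 mm above it). x runs along the pin to its tip. Head 60 mm long (x -30 to +30 mm), 26 x 26 mm; then a round shank, 14 mm thick, 110 mm long, its last 10 mm tapered; tip at x = 140 mm. Centre of mass near x = 25 mm.
- pin_seat (a point): Point on the axis of the pin's shank, 29 mm from the head's shoulder, 59 mm from pin_grip towards the tip; same axes as pin_grip. It comes to latch_eye when the pin is fully home.
- clamp_a_mid (a point): Bystander: black steel tool clamp, stepped block 75 x 45 x 40 mm; point on its middle, 20 mm above the mat. To be left alone.
- clamp_b_mid (a point): Bystander: second black tool clamp, same shape. To be left alone.
- punch_mid (a point): Bystander: steel gooseneck punch lying on its side, about 135 x 110 x 36 mm; point near its middle, 18 mm up. To be left alone.
- gauge_mid (a point): Bystander: brass bevel gauge, stock 110 x 22 x 14 mm with a slanting 150 mm blade; point at the middle of the stock, 7 mm up. To be left alone.
- pad_mid (a point): Bystander: orange urethane pad 90 x 70 x 25 mm; its centre. To be left alone.
- die_mid (a point): Bystander: dark steel channel die block 75 x 55 x 38 mm; its centre. To be left alone.
Not all that is in view belongs to the job. Of the things shaped like the part that bears pin_grip, the bare steel one is meant.

How it is judged (in metres and radians):
On the way, in this order (a step that is already met when the one before it is completed fails the run):
1. the lid is shut (value of joint lid below 0.035 rad), for 0.2 s.
2. the pin is home through the eyes (distance between pin_seat and latch_eye below 0.02 m and angle between the x axis of pin_grip and the y axis of latch_eye, either way round below 0.3 rad), for 0.2 s.
At the end, for the whole second after the job is handed in: The lid is shut (joint below 0.035 rad) and the pin lies at rest through all three eyes: pin_seat within 20 mm of latch_eye and the pin within 0.3 rad of the eyes' axis, either way round; released (all of step 2 and value of joint lid below 0.035 rad and linear speed of pin below 0.02 m/s); the robot touches nothing.
It fails at once if another tool on the mat was moved more than 30 mm (distance of any of clamp_a_mid, clamp_b_mid, punch_mid, gauge_mid, pad_mid, die_mid from where it was at the start of the episode above 0.03 m).
It also fails if it takes over 61 s, if anything falls off the work surface, if the arm or the gripper's body presses on something with over 40 N, if the wrist force passes 120 N, or if a joint passes its speed limit or range.

## Working session

There is one attempt and no reset: what is moved stays moved. The work goes in short steps, Python scripts to look and compute and a tool call to move; the robot and the scene stay as the last step left them, time stands still between calls to the robot, and variables do not carry over. Pictures are saved under pics/ and viewed, and the job is handed in when it is done.

Besides the shell and the picture viewer there is one more tool, called after "Emit:" by a JSON object that holds its "name" and its "arguments". carry_out: Moves the arm, as the interface text tells. Its arguments: {"type":"object","properties":{"targets":{"type":"array","items":{"type":"array","items":{"type":"number"}}}},"required":["targets"]}

```bash
ls; mkdir -p pics; python3 - <<'E'
from plant import *
import cv2,json
s=get_state();print(s)
for n in ["scene","side","wrist"]:
    p=read_camera(n);cv2.imwrite(f"pics/{n}0.png",p["image"][:,:,::-1]);print(n,p["fovy"],p["cx"],p["cy"],p["dist"],p["R"],p["t"])
E
```

```text
pics
{'t': 0.0, 'q': array([ 1.06568853e+00,  3.78083400e-01,  7.96031602e-02,  1.27437619e+00,
       -2.73537666e-06,  1.46048432e+00]), 'joint_vel': array([-0.00126636, -0.00082243,  0.00111456,  0.00108364, -0.00066533,
       -0.0001757 ]), 'joint_efforts': array([ 1.86961384e-03, -4.63603091e+01,  2.69876808e+01,  2.09351740e-02,
        9.11996631e-05, -2.97184570e-06]), 'tool_pos': array([220.83763375, 530.18836009, 230.34044526]), 'tcp_rot': array([ 0.30818265,  1.54914022, -0.3112847 ]), 'force': array([-0.13550088, -0.0665331 ,  0.37131162]), 'wrist_torque': array([-0.0265738 , -0.02627728,  0.02458123]), 'width': 85.02685974525129}
scene 43.43425645945651 324.6623973994927 243.4143513302356 [-0.17197863  0.          0.          0.          0.        ] [[-0.61966262  0.78477481 -0.0121136 ]
 [ 0.47087364  0.35936808 -0.80568765]
 [-0.62793013 -0.50495849 -0.59221674]] [ 282.95760155 -138.7925509  1865.51565626]
side 42.46179604976394 318.4590655000728 239.07370190966373 [-0.11483888  0.          0.          0.          0.        ] [[ 0.99736198 -0.07123545 -0.01394926]
 [-0.06193648 -0.73492939 -0.67530931]
 [ 0.03785425  0.6743918  -0.73740271]] [-442.793309     87.1995715  1840.16230379]
wrist 66.96365369698822 322.1453956785879 244.41033479727054 [-0.00580102  0.          0.          0.          0.        ] [[ 0.38475376  0.92301585 -0.00250679]
 [ 0.87840393 -0.36532068  0.30813526]
 [ 0.28349795 -0.12075817 -0.95133925]] [-573.8771635   -39.43195412  379.98912281]
```

View pics/scene0.png

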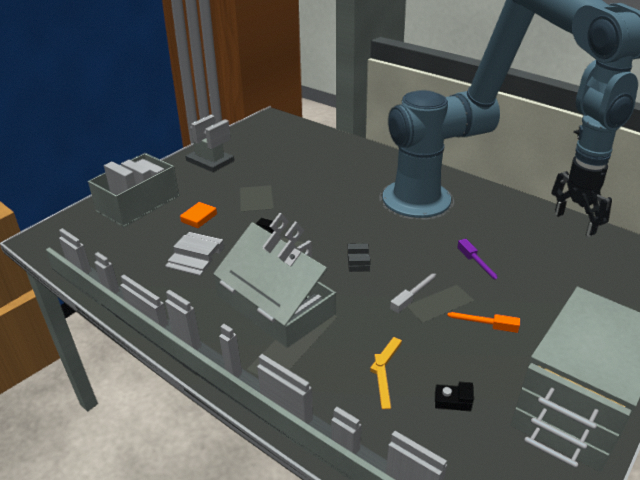

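View pics/side0.png

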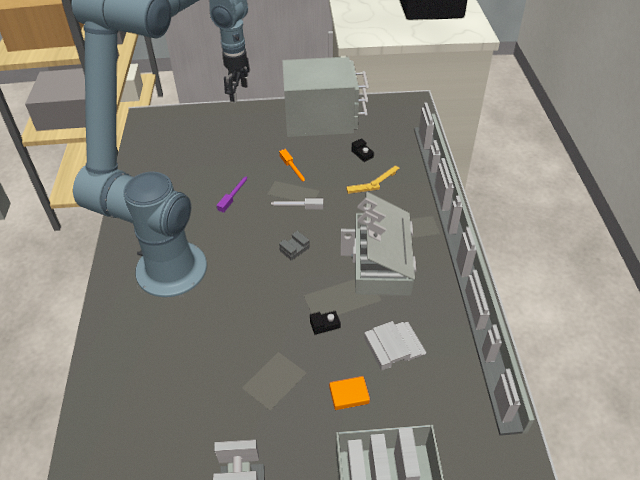

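View pics/wrist0.png

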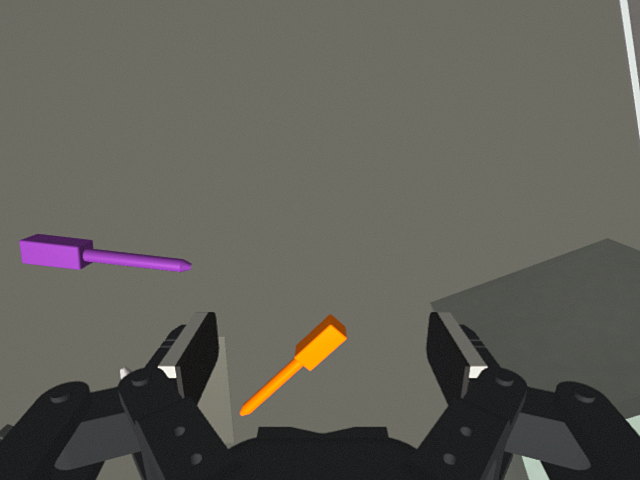

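Pin (bare steel) is at scene (413,291) / side (297,203), chest at side (385,250), with the lid open and the robot at left. Now I measure.

```bash
cat > h.py <<'E'
from plant import *
import cv2,numpy as np
from scipy.spatial.transform import Rotation as Ro
def K(p):
    f=240/np.tan(np.radians(p["fovy"])/2); return np.array([[f,0,p["cx"]],[0,f,p["cy"]],[0,0,1]])
def ray(p,uv):
    n=cv2.undistortPoints(np.array(uv,float).reshape(-1,1,2),K(p),np.array(p["dist"])).reshape(-1,2)
    R=np.array(p["R"]);t=np.array(p["t"]);d=np.c_[n,np.ones(len(n))]@R
    return -R.T@t,d
def plane(p,uv,z):
    c,d=ray(p,uv); return c+d*((z-c[2])/d[:,2])[:,None]
def proj(p,X):
    return cv2.projectPoints(np.array(X,float).reshape(-1,1,3),cv2.Rodrigues(np.array(p["R"]))[0],np.array(p["t"],float),K(p),np.array(p["dist"]))[0].reshape(-1,2)
def tri(ps,uvs):
    A=np.zeros((3,3));b=np.zeros(3)
    for p,u in zip(ps,uvs):
        c,d=ray(p,u);d=d[0]/np.linalg.norm(d[0]);M=np.eye(3)-np.outer(d,d);A+=M;b+=M@c
    return np.linalg.solve(A,b)
def save(p,n,box=None,s=1):
    im=p["image"][:,:,::-1]
    if box: im=im[box[1]:box[3],box[0]:box[2]]
    cv2.imwrite(f"pics/{n}.png",cv2.resize(im,None,fx=s,fy=s,interpolation=cv2.INTER_CUBIC))
E
python3 - <<'E'
from h import *
np.set_printoptions(precision=1,suppress=True)
s=get_state();print(Ro.from_rotvec(s["tcp_rot"]).as_matrix())
P={n:read_camera(n) for n in("scene","side")}
save(P["scene"],"sc1",(200,190,360,350),4);save(P["side"],"si1",(260,170,440,305),4)
for o in ["pin_grip","latch_eye","lid_eye","lid_press","lid_hinge","clamp_a_mid","gauge_mid","die_mid","punch_mid","pad_mid"]:
    for n in P: print(o,n,[(np.round(d["location"]),round(d["conf"],2),plane(P[n],d["location"],13)[0][:2]) for d in look_for(o,P[n])[:5]])
for n in P:
  for d in silhouettes("pin_grip",P[n])[:4]:
    m=d["region"];v,u=np.nonzero(m)
    X=plane(P[n],np.c_[u,v],10)[:,:2]
    c=X.mean(0);w,V=np.linalg.eigh(np.cov((X-c).T));a=V[:,1];q=(X-c)@a
    print(n,d["conf"],d["location"],m.sum(),"ends",c+a*q.min(),c+a*q.max(),"dir",a)
E
```

```text
[[-0.   0.4  0.9]
 [-0.   0.9 -0.4]
 [-1.  -0.  -0. ]]
pin_grip scene [(array([406., 296.]), 0.87, array([420.6, 225.8])), (array([496., 319.]), 0.77, array([361.7, 443. ])), (array([470., 254.]), 0.62, array([170.6, 275.2])), (array([275., 270.]), 0.57, array([541.9, -98.3]))]
pin_grip side [(array([225., 200.]), 0.83, array([155.4, 265.8])), (array([309., 203.]), 0.71, array([431.1, 229.5]))]
latch_eye scene [(array([276., 287.]), 0.82, array([588.2, -51.4])), (array([357., 258.]), 0.51, array([370.1,  42.3]))]
latch_eye side []
lid_eye scene [(array([271., 272.]), 0.74, array([ 553.4, -100.5]))]
lid_eye side [(array([386., 236.]), 0.96, array([658.3,  65.8]))]
lid_press scene [(array([273., 271.]), 0.75, array([ 546.8, -100.6])), (array([277., 282.]), 0.17, array([571.3, -63.5]))]
lid_press side [(array([387., 234.]), 0.58, array([662.8,  73. ]))]
lid_hinge scene [(array([277., 284.]), 0.94, array([577.7, -58.1]))]
lid_hinge side [(array([381., 250.]), 0.72, array([634.8,   6.8]))]
clamp_a_mid scene [(array([267., 225.]), 0.54, array([ 400.8, -254.3]))]
clamp_a_mid side [(array([3
[... 462 characters left out ...]
393., 344.]), 0.69, array([ 619.6, -325.5])), (array([386., 236.]), 0.33, array([658.3,  65.8]))]
pad_mid scene [(array([196., 214.]), 0.75, array([ 485.9, -466.2]))]
pad_mid side [(array([353., 389.]), 0.94, array([ 499. , -450.5]))]
scene 0.95 [405.0, 297.3] 455 ends [479.5 224. ] [304.4 236.2] dir [-1.   0.1]
scene 0.89 [496.3, 318.0] 592 ends [411.  342.9] [343.  496.1] dir [-0.4  0.9]
scene 0.87 [472.5, 252.4] 354 ends [125.9 217.4] [217.  368.7] dir [0.5 0.9]
side 0.8 [223.7, 203.1] 313 ends [136.5 221.7] [217.1 373.5] dir [0.5 0.9]
side 0.74 [286.4, 158.4] 172 ends [415.5 345.1] [346.  503.4] dir [-0.4  0.9]
side 0.62 [306.7, 202.7] 307 ends [472.2 223. ] [313.  241.4] dir [-1.   0.1]
```

```bash
sleep 0
```

```text
(no output)
```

View pics/sc1.png

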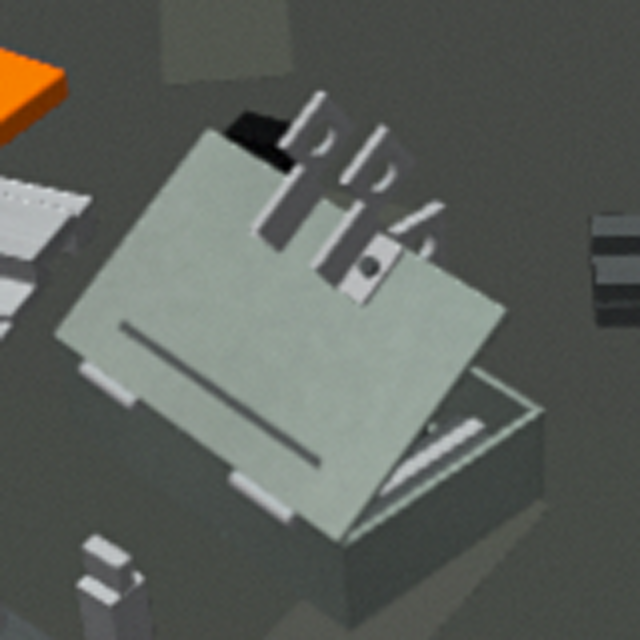

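View pics/si1.png

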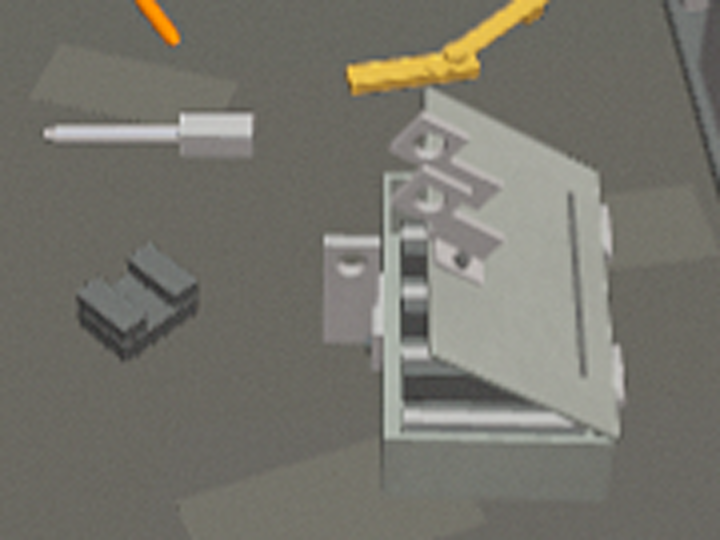

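```bash
cat > fit.py <<'E'
from h import *
from scipy.optimize import least_squares
np.set_printoptions(precision=1,suppress=True)
P={n:read_camera(n) for n in("scene","side")}
def q(c,o): return np.array(o)+np.array(c)/4.
S=(200,190);D=(260,170)
obs=[("side",q((385,173),D),(-80,130,68)),("side",q((384,437),D),(-80,-130,68)),("side",q((381,497),D),(-80,-130,0)),
("scene",q((543,408),S),(-80,130,68)),("scene",q((545,503),S),(-80,130,0)),("scene",q((350,628),S),(80,130,0)),
("side",q((324,235),D),(-124,4,129)),("side",q((323,341),D),(-124,-4,89)),
("side",q((430,90),D),('l',130)),("side",q((430,355),D),('l',-130)),("scene",q((505,310),S),('l',130)),("scene",q((210,128),S),('l',-130))]
def pt(v,X):
    x,y,a,th=v
    if X[0]=='l': X=(80-160*np.cos(th)+7*np.sin(th)*1,X[1],68+160*np.sin(th)+7*np.cos(th))
    c,s=np.cos(a),np.sin(a);return np.array([x+c*X[0]-s*X[1],y+s*X[0]+c*X[1],X[2]])
f=lambda v:np.concatenate([proj(P[n],pt(v,X))[0]-u for n,u,X in obs])
r=least_squares(f,[640,10,0,.6],loss="soft_l1");v=r.x
print(np.round(v,3));print(r.fun.reshape(-1,2) if 0 else f(v).reshape(-1,2))
print("eye",pt(v,(-104,0,109)),"hinge",pt(v,(80,0,68)))
E
python3 fit.py
```

```text
[631.7 -19.9  -0.1   0.6]
[[ -1.4  -0.3]
 [ -0.2   0. ]
 [ -0.2  -0.1]
 [ -0.8   0.4]
 [ -1.3  -2.1]
 [ -0.9   1.6]
 [ -0.5   0.2]
 [ -0.4 -14.8]
 [ -2.4  -1. ]
 [ -0.3  -0.5]
 [  0.1   0.2]
 [ -1.7   0.7]]
eye [528.2  -9.4 109. ] hinge [711.3 -28.   68. ]
```

```bash
sed -i 's/precision=1/precision=3/; s/("side",q((323,341),D),(-124,-4,89)),//' fit.py; python3 fit.py
```

```text
[631.594 -19.574  -0.103   0.556]
[[-1.323 -0.43 ]
 [-0.283 -0.127]
 [-0.274 -0.235]
 [-0.689  0.478]
 [-1.149 -1.994]
 [-0.859  1.656]
 [-0.486  0.057]
 [-2.286 -1.149]
 [-0.33  -0.697]
 [ 0.176  0.251]
 [-1.521  0.708]]
eye [528.141  -8.922 109.   ] hinge [711.173 -27.768  68.   ]
```

```bash
cat >> h.py <<'E'
def go(x,y,z,yaw=None):
    s=get_state();M=Ro.from_rotvec(s["tcp_rot"]).as_matrix();d=np.array([x,y,z])-s["tool_pos"]
    cur=np.degrees(np.arctan2(M[1,1],M[0,1]))
    t=0 if yaw is None else -((yaw-cur+90)%180-90)
    print("t",round(s["t"],2),"pos",s["tool_pos"].round(1),"yaw",cur.round(2),"tilt",M[:,0].round(3),"q",s["q"].round(2),"F",s["force"].round(1),"w",round(s["width"],1))
    print("shift m",(M.T@d/1000).round(4),"turn",round(t,2),"dist",np.linalg.norm(d).round())
E
python3 -c "
from h import *
go(617,85,215,None);go(470,240,215,None)"
```

```text
t 1.55 pos [221.2 530.8 231.3] yaw 67.38 tilt [ 0.  0. -1.] q [ 1.07  0.38  0.08  1.27 -0.    1.46] F [ 0.7  0.8 -0.4] w 85.5
shift m [ 0.0163 -0.2593  0.5368] turn 0 dist 596.0
t 1.55 pos [221.2 530.8 231.3] yaw 67.38 tilt [ 0.  0. -1.] q [ 1.07  0.38  0.08  1.27 -0.    1.46] F [ 0.7  0.8 -0.4] w 85.5
shift m [ 0.0163 -0.1727  0.3415] turn 0 dist 383.0
```

Emit:
{"name": "carry_out", "arguments": {"targets": [[0.003,-0.021,0.043,0,0],[0.006,-0.043,0.086,0,0],[0.009,-0.065,0.129,0,0],[0.012,-0.087,0.172,0,0],[0.015,-0.108,0.214,0,0]]}}

```text
t: 2.05
tool_pos: [378.2, 347.3, 216.4]
tcp_rot: [0.31, 1.548, -0.309]
force: [1.2, 0.3, 0.0]
width: 11.9
```

```bash
python3 -c "
from h import *
p=read_camera('wrist');save(p,'w2')
go(617,85,205,None)"
```

```text
t 2.1 pos [382.6 342.  215.9] yaw 66.98 tilt [ 0.004 -0.005 -1.   ] q [ 0.61  0.26 -0.13  1.19 -0.01  1.01] F [ 3.4 -3.8 -0.1] w 4.7
shift m [ 0.013  -0.1449  0.3162] turn 0 dist 348.0
```

View pics/w2.png

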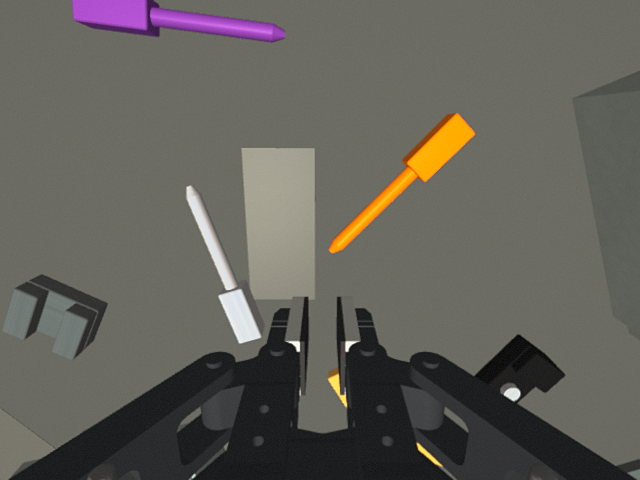

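The steel pin's tip is at (189,188), its shoulder near (230,290), and its head end near (250,338). I'll measure it here.

```bash
python3 -c "
from h import *
p=read_camera('wrist');save(p,'w3',(160,160,360,360),3)
np.set_printoptions(precision=1,suppress=True)
for d in silhouettes('pin_grip',p)[:4]:
    m=d['region'];v,u=np.nonzero(m);X=plane(p,np.c_[u,v],13)[:,:2]
    l=cv2.fitLine(X.astype(np.float32),cv2.DIST_HUBER,0,.01,.01).ravel();a=l[:2];c=l[2:];q=(X-c)@a
    print(d['conf'],np.round(d['location']),c+a*q.min(),c+a*q.max(),np.degrees(np.arctan2(a[1],a[0])))
print(plane(p,[(189,188),(252,338)],7)[:,:2])
"
```

```text
0.96 [234. 284.] [305.3 241.2] [481.2 223.6] -5.7134476
0.83 [171.  17.] [142.8 220.2] [221.9 378. ] 63.36058
0.73 [429. 153.] [348.8 498.1] [418.2 340.5] -66.24045
[[311.6 231.3]
 [485.4 212.8]]
```

View pics/w3.png

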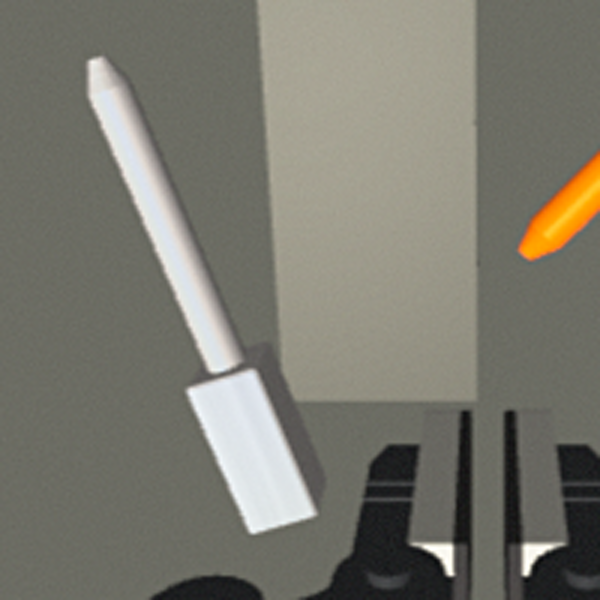

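Emit:
{"name": "carry_out", "arguments": {"targets": [[0.002,-0.018,0.04,0,0],[0.004,-0.036,0.079,0,0],[0.006,-0.054,0.118,0,0],[0.008,-0.072,0.158,0,0],[0.01,-0.09,0.197,0,0]]}}

```text
t: 2.7
tool_pos: [525.7, 187.5, 206.3]
tcp_rot: [0.313, 1.548, -0.312]
force: [-0.2, 0.1, 0.0]
width: -0.1
```

```bash
python3 -c "
from h import *
p=read_camera('wrist');save(p,'w4')
go(617,85,200,None)"
```

```text
t 2.75 pos [530.2 182.5 205.8] yaw 66.87 tilt [ 0.004 -0.004 -1.   ] q [ 0.22  0.35 -0.02  1.19 -0.    0.62] F [ 4.5 -3.6  0.9] w -0.0
shift m [ 0.0064 -0.0556  0.1181] turn 0 dist 131.0
```

View pics/w4.png

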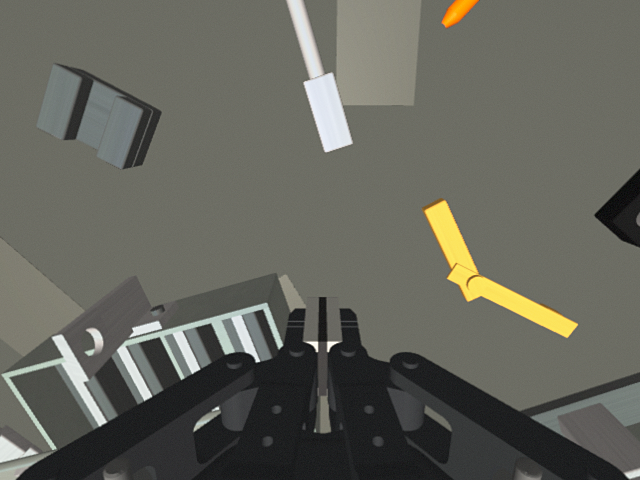

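Emit:
{"name": "carry_out", "arguments": {"targets": [[0.002,-0.018,0.04,0,0],[0.004,-0.037,0.08,0,0],[0.006,-0.056,0.118,0,0],[0.006,-0.056,0.118,0,0]]}}

```text
t: 3.15
tool_pos: [619.5, 82.2, 199.6]
tcp_rot: [0.316, 1.541, -0.322]
force: [0.1, 0.3, -0.4]
width: -0.1
```

```bash
python3 -c "
from h import *
p=read_camera('side');save(p,'s5',(280,150,480,300),4)
go(617,85,140,None);go(595,88,73)"
```

```text
t 3.2 pos [617.8  84.3 199.8] yaw 66.76 tilt [ 0.003 -0.003 -1.   ] q [ 0.04  0.48  0.16  1.25 -0.    0.44] F [-0.1 -0.1 -0. ] w 0.0
shift m [ 0.0598  0.0005 -0.0013] turn 0 dist 60.0
t 3.2 pos [617.8  84.3 199.8] yaw 66.76 tilt [ 0.003 -0.003 -1.   ] q [ 0.04  0.48  0.16  1.25 -0.    0.44] F [-0.1 -0.1 -0. ] w 0.0
shift m [ 0.1267 -0.0053 -0.023 ] turn 0 dist 129.0
```

View pics/s5.png

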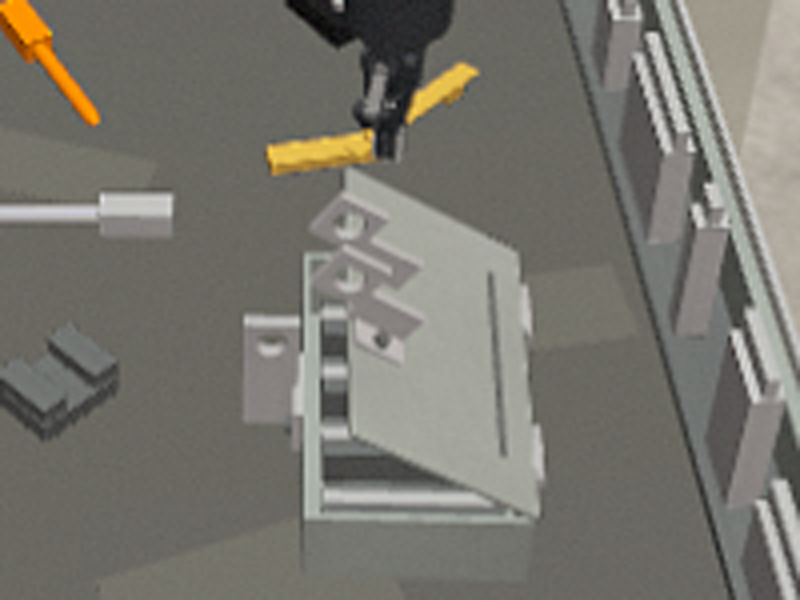

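Emit:
{"name": "carry_out", "arguments": {"targets": [[0.03,0,0,0,0],[0.05,0,0,0,0],[0.065,-0.001,-0.004,0,0],[0.08,-0.002,-0.009,0,0]]}}

```text
t: 3.6
tool_pos: [608.4, 88.0, 120.1]
tcp_rot: [0.314, 1.543, -0.318]
force: [-0.4, -1.4, 5.5]
width: 0.3
```

```bash
python3 -c "
from h import *
go(595,88,73)"
```

```text
t 3.6 pos [608.4  88.  120.1] yaw 66.91 tilt [ 0.004 -0.003 -1.   ] q [ 0.04  0.5  -0.01  1.05 -0.    0.45] F [-0.4 -1.4  5.5] w 0.3
shift m [ 0.0471 -0.0052 -0.0126] turn 0 dist 49.0
```

Contact at about 5 N; continue.

Emit:
{"name": "carry_out", "arguments": {"targets": [[0.016,-0.001,-0.004,0,0],[0.032,-0.003,-0.008,0,0],[0.044,-0.004,-0.011,0,0],[0.048,-0.005,-0.013,0,0],[0.048,-0.005,-0.013,0,0]]}}

```text
t: 4.1
tool_pos: [596.4, 91.2, 75.0]
tcp_rot: [0.314, 1.537, -0.313]
force: [0.1, 0.8, 8.6]
width: -0.2
```

```bash
python3 -c "
from h import *
p=read_camera('side');save(p,'s6',(280,150,480,300),4)
go(595,88,73)"
```

```text
t 4.15 pos [596.4  91.2  75. ] yaw 67.07 tilt [ 0.01  -0.001 -1.   ] q [ 0.05  0.51 -0.13  0.92 -0.    0.45] F [ 1.3 -0.8  9.3] w 0.1
shift m [ 0.002  -0.0035 -0.    ] turn 0 dist 4.0
```

View pics/s6.png

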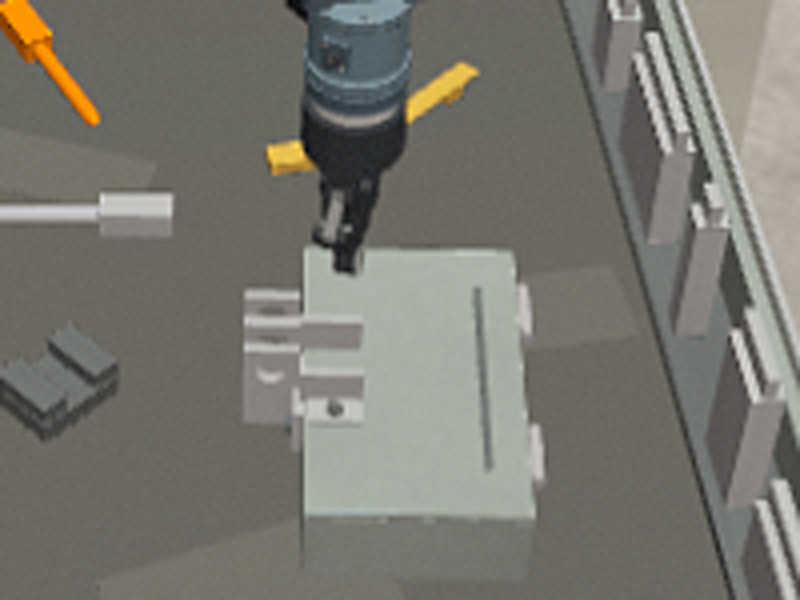

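Emit:
{"name": "carry_out", "arguments": {"targets": [[0.007,-0.001,0,0,0],[0.008,-0.001,0,0,0],[0.008,-0.001,0,0,0],[-0.04,0,0,0,0],[-0.08,0,0,0,0]]}}

```text
t: 4.65
tool_pos: [593.7, 93.6, 156.9]
tcp_rot: [0.312, 1.539, -0.311]
force: [1.7, 0.2, -0.1]
width: 0.2
```

```bash
python3 -c "
from h import *
p=read_camera('wrist');save(p,'w7')
for n in('scene','side'): save(read_camera(n),n+'7',(200,190,360,310) if n=='scene' else (330,190,450,300),5)
go(450,227,180,84.3)"
```

```text
t 4.8 pos [597.4  93.6 159.1] yaw 67.22 tilt [ 0.017 -0.    -1.   ] q [ 0.05  0.45  0.    1.11 -0.    0.45] F [-0.1 -0.5  0.2] w 0.0
shift m [-0.0235  0.066  -0.1872] turn -17.08 dist 200.0
```

View pics/scene7.png

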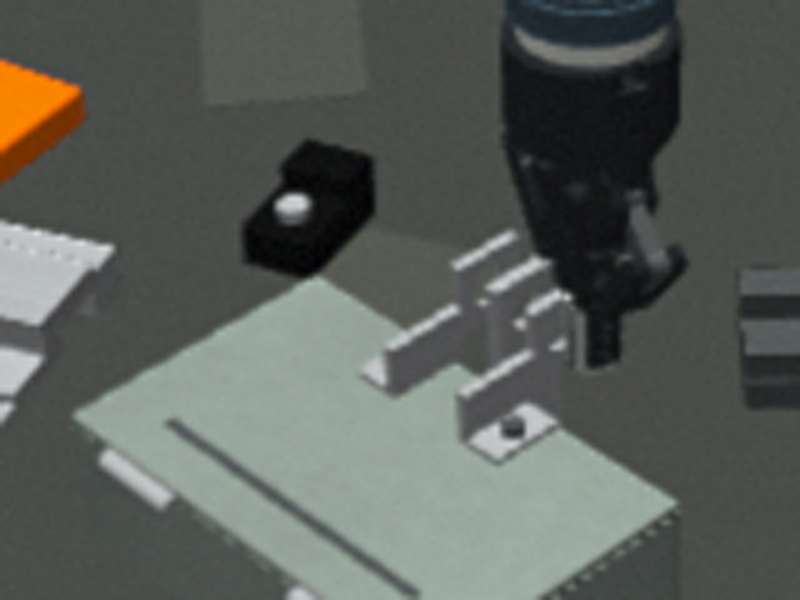

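View pics/side7.png

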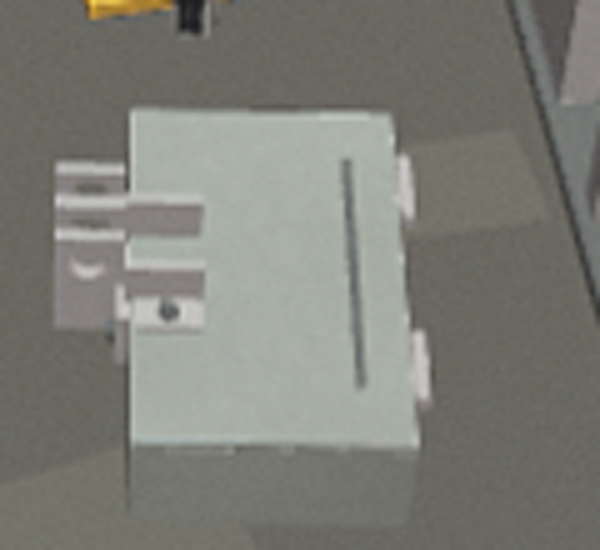

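View pics/w7.png

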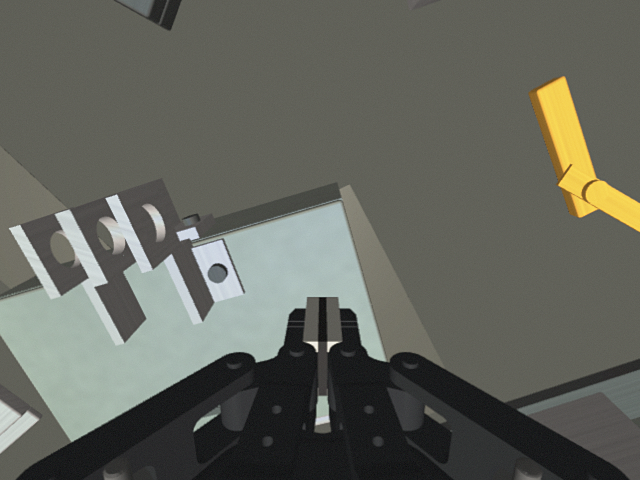

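```bash
python3 -c "
from h import *
import pickle
p=read_camera('wrist');pickle.dump(p,open('w8.pkl','wb'));save(p,'w8',(0,160,260,360),3);print(get_state()['joint_vel'])"
```

```text
[-0.00920217  0.03541901 -0.05424313 -0.00867276 -0.00432112 -0.0024412 ]
```

View pics/w8.png

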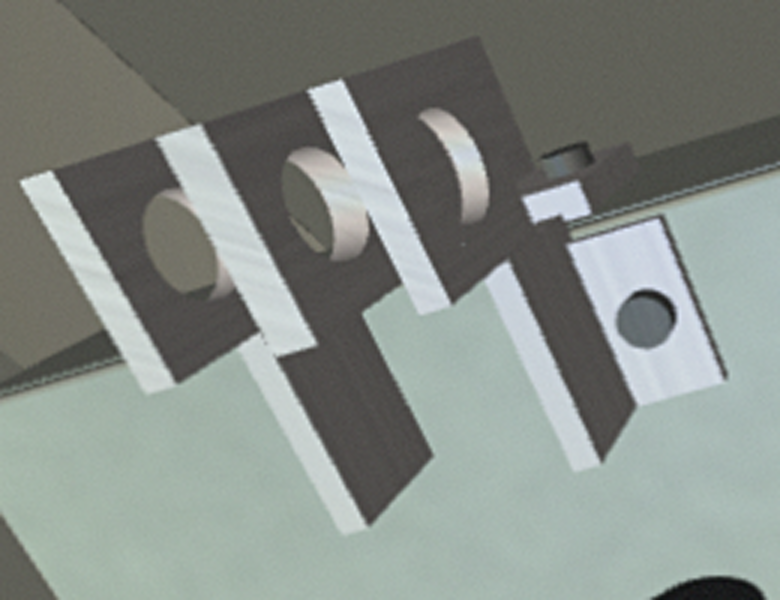

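```bash
python3 -c "
from h import *
import pickle
from scipy.optimize import least_squares
np.set_printoptions(precision=2,suppress=True)
p=pickle.load(open('w8.pkl','rb'))
o=[(20,181,-20,-29),(52,171,-20,-23),(180,383,20,-23),(148,394,20,-29),(157,138,-20,-4),(203,124,-20,4),(317,345,20,4),(274,357,20,-4),(307,91,-20,23),(344,79,-20,29),(452,302,20,29),(416,314,20,23)]
o=np.array(o,float);uv=o[:,:2]/3+[0,160]
def X(v):
    c,s=np.cos(v[2]),np.sin(v[2]);return np.c_[v[0]+c*o[:,2]-s*o[:,3],v[1]+s*o[:,2]+c*o[:,3],np.full(12,v[3])]
for fz in(0,1):
  f=lambda v:np.r_[(proj(p,X(v))-uv).ravel(),([0] if fz else [100*(v[3]-129)])]
  r=least_squares(f,[528,-9,-.1,129]);print(r.x,r.x[2],np.abs(r.fun).max())
"
```

```text
[527.84  -6.93  -0.11 129.  ] -0.10896097802171353 1.4416391668439985
[527.87  -8.21  -0.11 127.31] -0.1091019804313146 0.8966533039849196
```

Emit:
{"name": "carry_out", "arguments": {"targets": [[-0.005,0.015,-0.044,-4,1],[-0.01,0.031,-0.088,-8,1],[-0.015,0.046,-0.132,-12,1],[-0.02,0.061,-0.172,-17,1],[-0.023,0.066,-0.187,-17,1]]}}

```text
t: 5.35
tool_pos: [443.6, 228.7, 176.0]
tcp_rot: [0.074, 1.562, -0.076]
force: [-0.2, -0.3, 0.2]
width: 72.8
```

```bash
python3 -c "
from h import *
import pickle
p=read_camera('wrist');pickle.dump(p,open('w9.pkl','wb'));save(p,'w9')
go(450,227,120,84.3)
for d in silhouettes('pin_grip',p)[:2]:
    m=d['region'];v,u=np.nonzero(m);X=plane(p,np.c_[u,v],15)[:,:2]
    l=cv2.fitLine(X.astype(np.float32),cv2.DIST_HUBER,0,.01,.01).ravel();a=l[:2];c=l[2:];q=(X-c)@a
    print(d['conf'],np.round(d['location']),c+a*q.min(),c+a*q.max(),np.degrees(np.arctan2(a[1],a[0])))
"
```

```text
t 5.4 pos [443.5 229.3 176.6] yaw 84.48 tilt [ 0.008 -0.    -1.   ] q [ 0.35  0.24 -0.25  1.07 -0.    0.45] F [-1.2  1.7  0.2] w 78.8
shift m [ 0.0567 -0.0017  0.0062] turn 0.18 dist 57.0
0.74 [321. 178.] [305.28006296 240.3633857 ] [477.11199033 224.72717553] -5.199431
0.64 [585. 115.] [353.05847264 484.13964789] [416.76487111 339.94464121] -66.16381
```

View pics/w9.png

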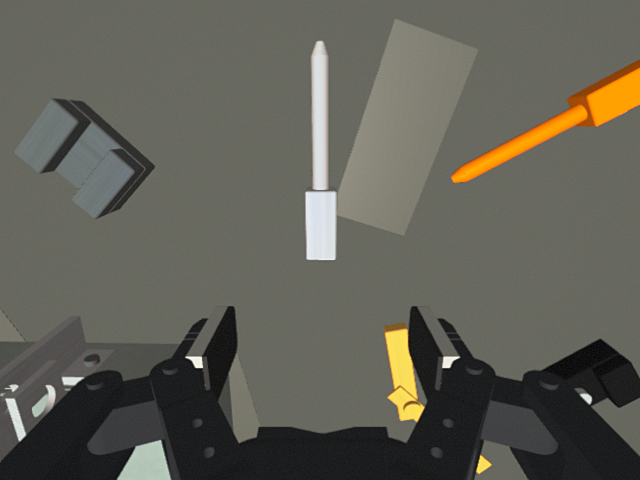

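```bash
python3 -c "
from h import *
import pickle
p=pickle.load(open('w9.pkl','rb'))
np.set_printoptions(precision=1,suppress=True)
print(plane(p,[(306,191),(336,191),(306,261),(337,261),(321,226)],26)[:,:2]);T=plane(p,[(319.5,42),(320.5,186)],13)[:,:2];print(T,np.degrees(np.arctan2(*(T[0]-T[1])[::-1])))
c=plane(p,[(321,226)],26)[0];go(c[0],c[1],60);go(c[0],c[1],3)
"
```

```text
[[413.5 218.5]
 [415.8 242.6]
 [473.5 211.9]
 [476.  238.4]
 [443.7 227.7]]
[[305.5 240. ]
 [412.7 230.3]] 174.8259573933577
t 5.45 pos [445.7 228.  176.6] yaw 84.41 tilt [ 0. -0. -1.] q [ 0.3  0.2 -0.2  1.1 -0.   0.5] F [ 0.3 -0.  -0.5] w 84.7
shift m [ 0.1 -0.  -0. ] turn 0 dist 117.0
t 5.45 pos [445.7 228.  176.6] yaw 84.41 tilt [ 0. -0. -1.] q [ 0.3  0.2 -0.2  1.1 -0.   0.5] F [ 0.3 -0.  -0.5] w 84.7
shift m [ 0.2 -0.  -0. ] turn 0 dist 174.0
```

Emit:
{"name": "carry_out", "arguments": {"targets": [[0.045,0,-0.005,0,1],[0.09,0,-0.009,0,1],[0.13,0,-0.009,0,1],[0.145,0,-0.009,0,1]]}}

```text
t: 5.85
tool_pos: [435.1, 226.6, 26.7]
tcp_rot: [0.074, 1.566, -0.081]
force: [-0.6, 0.8, 0.7]
width: 85.3
```

```bash
python3 -c "
from h import *
go(436.5,228.6,2,84.8)
"
```

```text
t 5.85 pos [435.1 226.6  26.7] yaw 84.31 tilt [ 0.003 -0.005 -1.   ] q [ 0.35  0.38 -0.49  0.7  -0.01  0.45] F [-0.6  0.8  0.7] w 85.3
shift m [0.0247 0.0022 0.0012] turn -0.49 dist 25.0
```

Emit:
{"name": "carry_out", "arguments": {"targets": [[0.015,0.002,0.001,0,1],[0.023,0.002,0.001,0,1],[0.024,0.002,0.001,0,1]]}}

```text
t: 6.15
tool_pos: [435.5, 227.5, 1.1]
tcp_rot: [0.074, 1.569, -0.083]
force: [-0.3, -0.6, 0.3]
width: 85.5
```

```bash
python3 -c "
from h import *
go(436.5,228.6,2,84.8)
"
```

```text
t 6.15 pos [435.5 227.5   1.1] yaw 84.25 tilt [ 0.    -0.006 -1.   ] q [ 0.36  0.42 -0.52  0.64 -0.01  0.46] F [-0.3 -0.6  0.3] w 85.5
shift m [-0.0009  0.0012  0.0009] turn -0.55 dist 2.0
```

Emit:
{"name": "carry_out", "arguments": {"targets": [[-0.001,0.001,0,0,0],[-0.001,0.001,0,0,0],[-0.001,0.001,0,0,0],[-0.001,0.001,0,0,0],[-0.001,0.001,0,0,0]]}}

```text
t: 6.65
tool_pos: [436.4, 228.7, 3.0]
tcp_rot: [0.075, 1.567, -0.083]
force: [-0.9, -0.5, 5.5]
width: 25.1
```

Emit:
{"name": "carry_out", "arguments": {"targets": [[0,0,0,0,0],[-0.02,0,0,0,0],[-0.06,0,0,0,0],[-0.1,0,0,0,0],[-0.14,0,0,0,0]]}}

```text
t: 7.15
tool_pos: [434.9, 229.1, 143.6]
tcp_rot: [0.074, 1.569, -0.084]
force: [0.3, -0.6, -4.3]
width: 25.1
```

```bash
python3 -c "
from h import *
save(read_camera('wrist'),'w10');save(read_camera('side'),'s10',(240,130,400,250),5)
go(535,150,146,173.8)
"
```

```text
t 7.25 pos [439.6 230.9 148. ] yaw 84.26 tilt [ 0.011 -0.002 -1.   ] q [ 0.36  0.26 -0.31  0.99 -0.01  0.46] F [ 1.   1.4 -2.6] w 25.0
shift m [ 0.0033 -0.0709  0.103 ] turn -89.54 dist 125.0
```

View pics/w10.png

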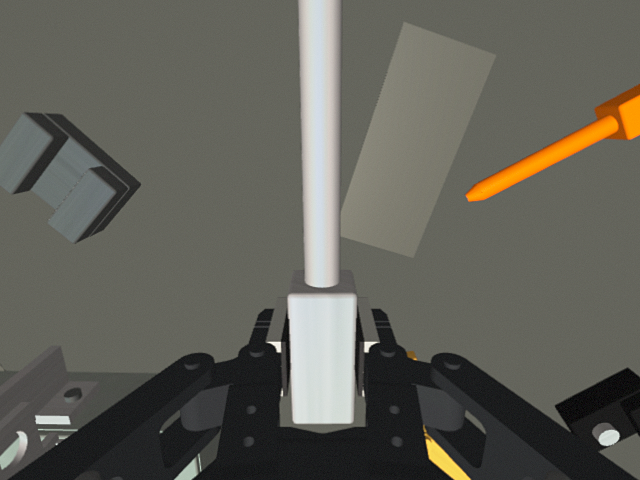

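View pics/s10.png

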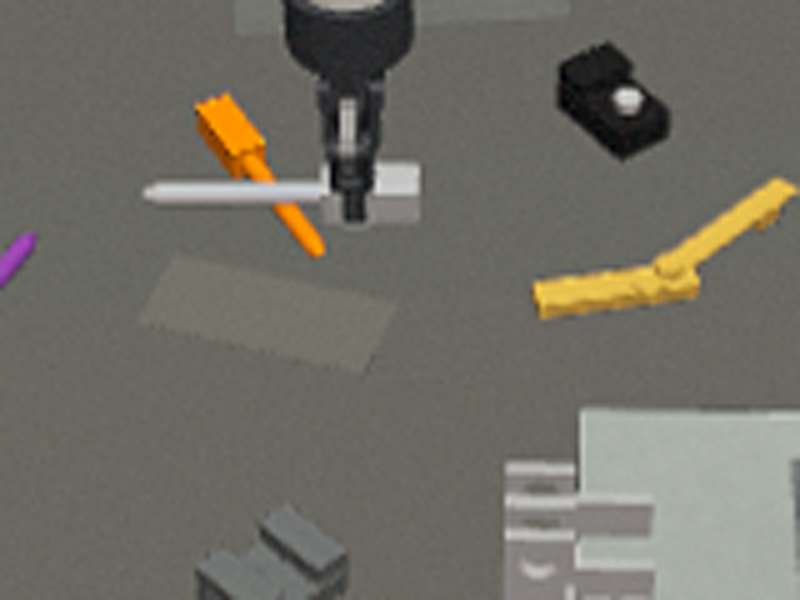

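```bash
python3 -c "
from h import *
go(550,195,146,173.8)
"
```

```text
t 7.25 pos [439.6 230.9 148. ] yaw 84.26 tilt [ 0.011 -0.002 -1.   ] q [ 0.36  0.26 -0.31  0.99 -0.01  0.46] F [ 1.   1.4 -2.6] w 25.0
shift m [ 0.0033 -0.0247  0.1134] turn -89.54 dist 116.0
```

Emit:
{"name": "carry_out", "arguments": {"targets": [[0,-0.003,0.014,-8,0],[0,-0.006,0.028,-16,0],[0,-0.009,0.042,-24,0],[0,-0.012,0.056,-32,0],[0,-0.015,0.07,-40,0]]}}

```text
t: 7.75
tool_pos: [506.8, 208.4, 146.5]
tcp_rot: [-0.476, 1.512, 0.468]
force: [0.6, 0.9, -3.2]
width: 24.8
```

```bash
python3 -c "
from h import *
go(550,195,146,173.8)
"
```

```text
t 7.75 pos [506.8 208.4 146.5] yaw 124.59 tilt [ 0.007 -0.003 -1.   ] q [ 0.28  0.36 -0.17  1.04 -0.   -0.33] F [ 0.6  0.9 -3.2] w 24.8
shift m [ 0.0009 -0.0356  0.028 ] turn -49.21 dist 45.0
```

Emit:
{"name": "carry_out", "arguments": {"targets": [[0,-0.008,0.006,-8,0],[0,-0.015,0.012,-16,0],[0,-0.022,0.018,-24,0],[0,-0.03,0.024,-32,0],[0.001,-0.036,0.028,-40,0]]}}

```text
t: 8.25
tool_pos: [549.5, 194.2, 143.5]
tcp_rot: [-1.017, 1.321, 1.009]
force: [-0.1, -0.0, -4.0]
width: 24.7
```

```bash
python3 -c "
from h import *
go(549,187,99,173.8)
"
```

```text
t 8.25 pos [549.5 194.2 143.5] yaw 164.91 tilt [ 0.004 -0.004 -1.   ] q [ 0.23  0.43 -0.07  1.07 -0.   -1.07] F [-0.1 -0.  -4. ] w 24.7
shift m [ 0.0445 -0.0012 -0.007 ] turn -8.89 dist 45.0
```

Emit:
{"name": "carry_out", "arguments": {"targets": [[0.015,0,0,-7,0],[0.03,0,0,-8.9,0],[0.044,-0.001,0,-8.9,0],[0.044,-0.001,0,-8.9,0]]}}

```text
t: 8.65
tool_pos: [547.3, 193.0, 95.2]
tcp_rot: [-1.131, 1.265, 1.129]
force: [-0.7, -0.4, -3.4]
width: 24.6
```

```bash
python3 -c "
from h import *
import pickle
p=read_camera('wrist');pickle.dump(p,open('w11.pkl','wb'));save(p,'w11');save(read_camera('side'),'s11',(320,150,480,270),5);save(read_camera('scene'),'c11',(220,190,380,310),5)
go(549,187,99,173.8)
"
```

```text
t 8.8 pos [550.1 193.7  99. ] yaw 173.81 tilt [ 0.003 -0.004 -1.   ] q [ 0.23  0.46 -0.14  0.97 -0.   -1.23] F [-0.4 -0.8 -2.8] w 24.8
shift m [ 0.      0.0004 -0.0068] turn 0.01 dist 7.0
```

View pics/w11.png

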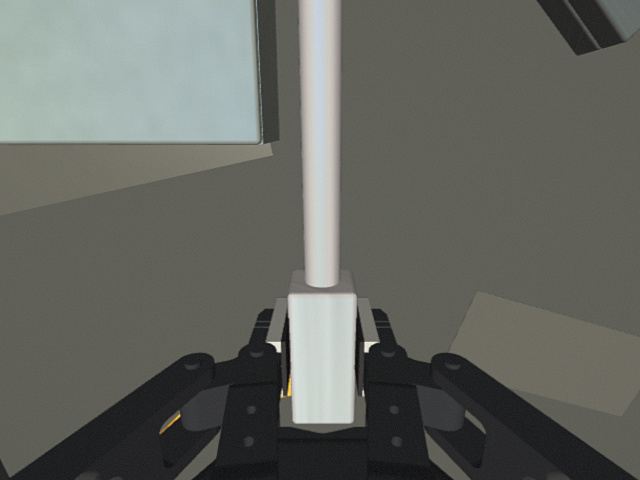

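View pics/s11.png

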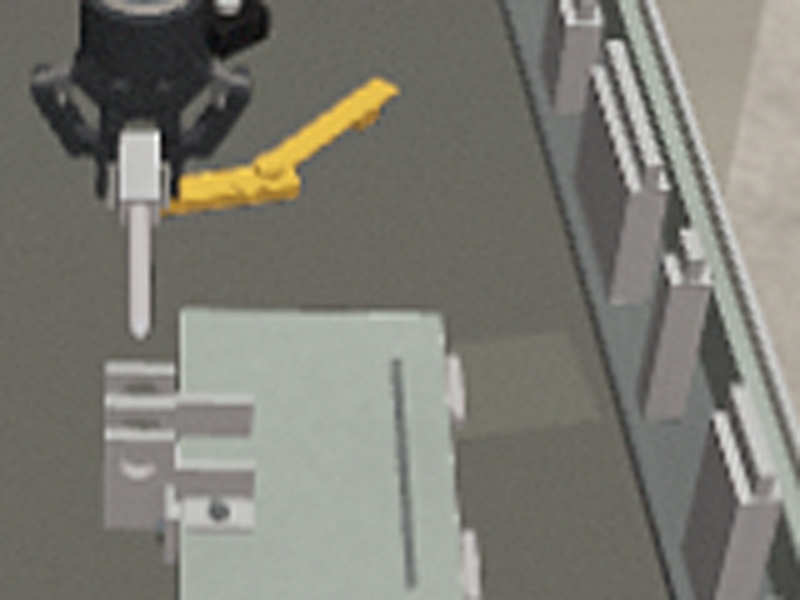

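View pics/c11.png

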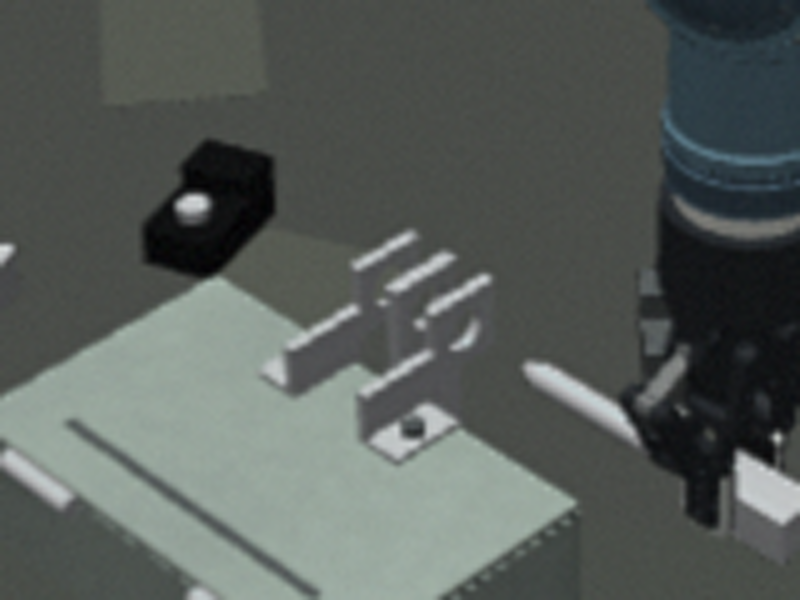

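```bash
python3 -c "
from h import *
a=read_camera('scene');b=read_camera('side')
t=tri([a,b],[(325.6,263.2),(348.2,217.2)]);print(t)
for p in(a,b): print(proj(p,t),proj(p,(535.7,62.5,109)),proj(p,(527.9,-7.5,109)))
# left plate eye front corner compare: top corners of left lid plate
e=np.array([527.9,-7.5,0]);R=Ro.from_euler('z',-.109).as_matrix()
for p in(a,b): print(proj(p,[e+R@[-20,29,129],e+R@[20,29,129]]))
go(533.4,44,99,173.8)
"
```

```text
[535.62098922  63.61635043 108.90539991]
[[324.51881261 263.82533265]] [[324.12948157 263.63382003]] [[303.65759888 251.2924786 ]]
[[347.37450611 216.6248383 ]] [[347.44078109 216.8694194 ]] [[347.24887856 234.3431004 ]]
[[317.66352708 246.07000685]
 [305.763684   253.32305884]]
[[340.50945047 222.12630231]
 [354.39582028 222.37196601]]
t 8.9 pos [551. 194. 100.] yaw 173.81 tilt [ 0.005 -0.003 -1.   ] q [ 0.23  0.46 -0.14  0.97 -0.   -1.23] F [ 0.1 -0.2 -2.6] w 24.9
shift m [ 0.0015  0.0014 -0.151 ] turn 0.01 dist 151.0
```

Emit:
{"name": "carry_out", "arguments": {"targets": [[0.001,0.001,-0.012,0,0],[0.001,0.001,-0.024,0,0],[0.001,0.001,-0.036,0,0],[0.001,0.001,-0.046,0,0],[0.001,0.001,-0.054,0,0]]}}

```text
t: 9.4
tool_pos: [544.1, 139.0, 99.3]
tcp_rot: [-1.133, 1.257, 1.123]
force: [0.3, -0.1, -3.9]
width: 25.0
```

```bash
python3 -c "
from h import *
p=read_camera('wrist');save(p,'w12');save(read_camera('side'),'s12',(320,150,480,270),5);save(read_camera('scene'),'c12',(220,190,380,310),5)
go(533.4,44,99,173.8)
"
```

```text
t 9.55 pos [544.2 139.8  99.3] yaw 173.74 tilt [ 0.005 -0.003 -1.   ] q [ 0.14  0.42 -0.21  0.94 -0.   -1.32] F [-0.1  0.3 -3.6] w 25.1
shift m [ 0.0005  0.0003 -0.0964] turn -0.06 dist 96.0
```

View pics/s12.png

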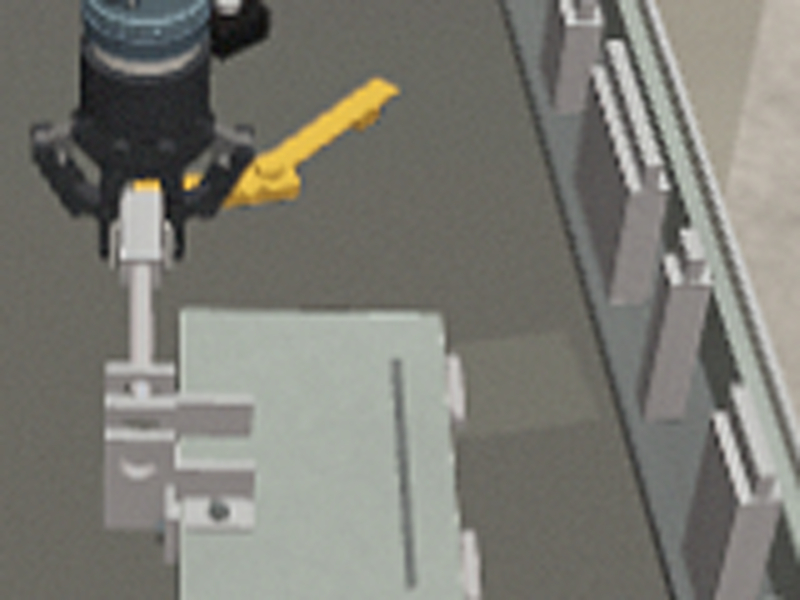

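View pics/c12.png

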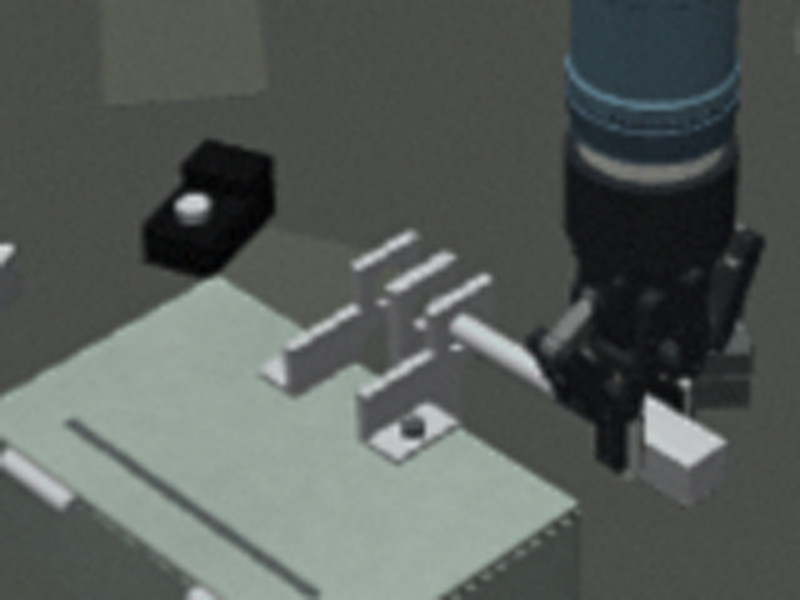

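View pics/w12.png

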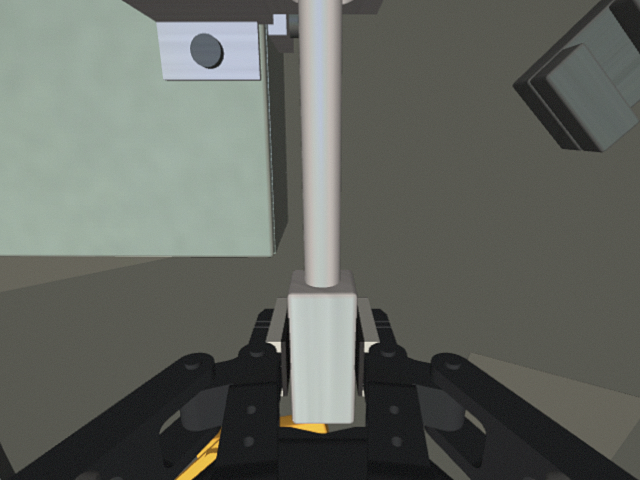

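The tip is through the first eye: it shows between plates 1 and 2 at side-crop (140,388). No contact force. Continuing.

Emit:
{"name": "carry_out", "arguments": {"targets": [[0,0,-0.011,0,0],[0,0,-0.022,0,0],[0,0,-0.033,0,0],[0,0,-0.044,0,0],[0,0,-0.052,0,0]]}}

```text
t: 10.05
tool_pos: [538.4, 86.8, 99.4]
tcp_rot: [-1.132, 1.258, 1.123]
force: [-1.1, 0.2, -3.0]
width: 25.0
```

```bash
python3 -c "
from h import *
p=read_camera('wrist');save(p,'w13')
go(533.4,44,99,173.8)
"
```

```text
t 10.1 pos [538.3  85.9  99.4] yaw 173.64 tilt [ 0.005 -0.004 -1.   ] q [ 0.04  0.39 -0.25  0.92 -0.   -1.42] F [-0.5 -1.  -3.2] w 24.8
shift m [ 0.0005  0.0002 -0.0421] turn -0.16 dist 42.0
```

View pics/w13.png

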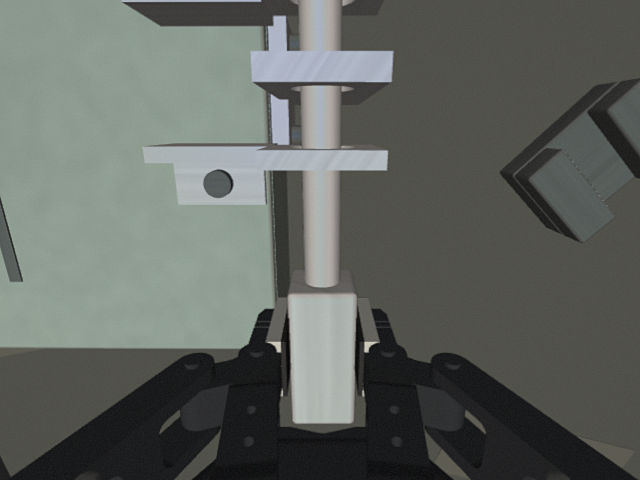

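Nicely centred in the eyes. The wrist view has the shank at x≈320, and it has reached the third plate at the top. Pushing the remaining ~42 mm.

Emit:
{"name": "carry_out", "arguments": {"targets": [[0,0,-0.01,0,0],[0,0,-0.02,0,0],[0,0,-0.03,0,0],[0,0,-0.037,0,0],[0,0,-0.038,0,0]]}}

```text
t: 10.6
tool_pos: [534.0, 47.1, 99.5]
tcp_rot: [-1.131, 1.26, 1.121]
force: [0.3, 0.1, -3.2]
width: 24.6
```

```bash
python3 -c "
from h import *
p=read_camera('wrist');save(p,'w14')
go(533.4,44,99,173.8)
"
```

```text
t 10.65 pos [534.   47.5  99.5] yaw 173.59 tilt [ 0.005 -0.004 -1.   ] q [-0.03  0.37 -0.28  0.91 -0.   -1.49] F [ 0.4 -0.3 -3.4] w 24.7
shift m [ 0.0006  0.0002 -0.0036] turn -0.21 dist 4.0
```

View pics/w14.png

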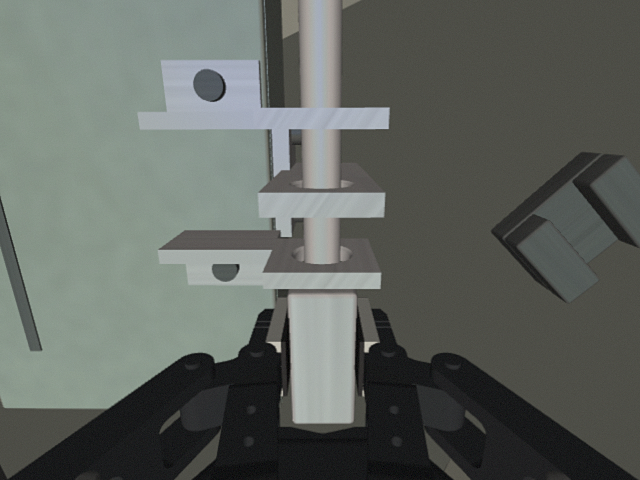

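Emit:
{"name": "carry_out", "arguments": {"targets": [[0,0,-0.002,0,0],[0,0,-0.004,0,0],[0,0,-0.005,0,0]]}}

```text
t: 10.95
tool_pos: [533.5, 42.6, 99.5]
tcp_rot: [-1.132, 1.259, 1.121]
force: [-0.8, 0.3, -3.1]
width: 24.7
```

```bash
python3 -c "
from h import *
go(533.4,44,99,173.8)
"
```

```text
t 10.95 pos [533.5  42.6  99.5] yaw 173.61 tilt [ 0.005 -0.004 -1.   ] q [-0.04  0.37 -0.28  0.91 -0.   -1.5 ] F [-0.8  0.3 -3.1] w 24.7
shift m [0.0005 0.0002 0.0014] turn -0.19 dist 2.0
```

Emit:
{"name": "carry_out", "arguments": {"targets": [[0,0,-0.002,0,0],[0,0,-0.003,0,0],[0,0,-0.003,0,0]]}}

```text
t: 11.25
tool_pos: [533.4, 42.1, 99.7]
tcp_rot: [-1.129, 1.254, 1.125]
force: [0.5, 7.8, -3.5]
width: 24.6
```

```bash
python3 -c "
from h import *
p=read_camera('wrist');save(p,'w15',(180,100,480,320),2.5)
go(533.4,44,99,173.8)
"
```

```text
t 11.3 pos [533.4  42.1  99.7] yaw 173.69 tilt [ 0.005  0.001 -1.   ] q [-0.04  0.37 -0.28  0.91  0.   -1.5 ] F [ 0.6  6.4 -2.9] w 25.2
shift m [0.0007 0.0002 0.0019] turn -0.11 dist 2.0
```

View pics/w15.png

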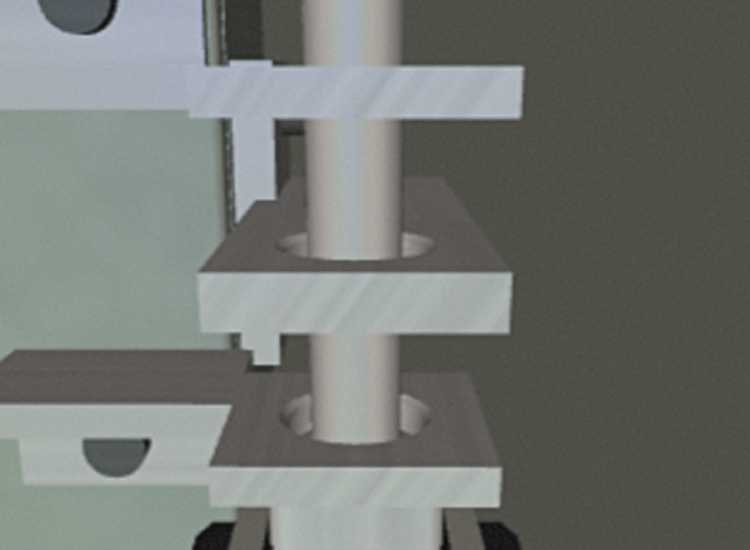

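Emit:
{"name": "carry_out", "arguments": {"targets": [[0.002,0,0.001,0,0],[0.003,0,0.001,0,0],[0.003,0,0.001,0,0]]}}

```text
t: 11.6
tool_pos: [533.3, 42.9, 96.4]
tcp_rot: [-1.129, 1.255, 1.125]
force: [0.1, -0.1, -3.3]
width: 24.6
```

Emit:
{"name": "carry_out", "arguments": {"targets": [[0,0,0,0,0.45],[0,0,0,0,0.6],[0,0,0,0,0.7],[0,0,0,0,0.7],[0,0,0,0,0.7]]}}

```text
t: 12.1
tool_pos: [533.5, 42.8, 96.6]
tcp_rot: [-1.129, 1.255, 1.124]
force: [0.3, -0.3, -0.9]
width: 59.4
```

```bash
python3 -c "
from h import *
p=read_camera('wrist');save(p,'w16')
go(533.4,44,200,173.8)
"
```

```text
t 12.15 pos [533.4  42.8  96.5] yaw 173.68 tilt [ 0.005  0.001 -1.   ] q [-0.04  0.37 -0.29  0.91  0.   -1.5 ] F [ 0.4 -0.1 -0.7] w 60.0
shift m [-0.1035 -0.0004  0.0013] turn -0.12 dist 103.0
```

View pics/w16.png

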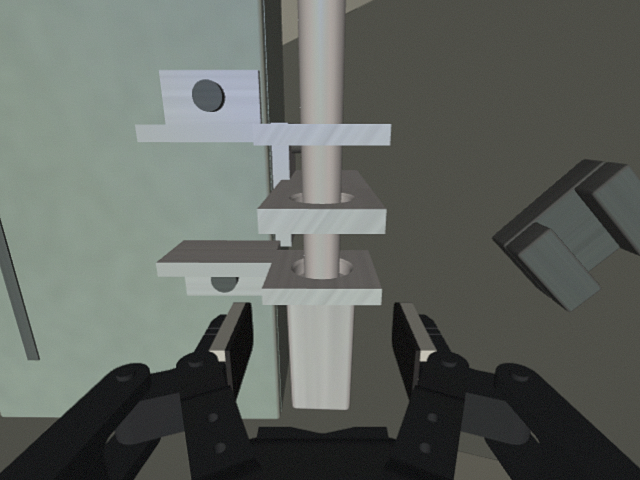

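Released and the pin stayed put. Retreating upward.

Emit:
{"name": "carry_out", "arguments": {"targets": [[-0.02,0,0,0,0.7],[-0.05,0,0,0,0.7],[-0.09,0,0,0,0.7],[-0.13,0,0,0,0.7],[-0.13,0,0.04,0,0.7]]}}

```text
t: 12.65
tool_pos: [540.9, 79.8, 232.9]
tcp_rot: [-1.131, 1.25, 1.112]
force: [0.2, 1.0, 0.3]
width: 59.9
```

Emit:
{"name": "carry_out", "arguments": {"targets": [[0,0,0.04,0,0.7],[0,0,0.07,0,0.7],[0,0,0.07,0,0.7]]}}

```text
t: 12.95
tool_pos: [549.3, 152.6, 233.2]
tcp_rot: [-1.134, 1.247, 1.115]
force: [-0.4, -1.2, -0.2]
width: 59.8
```

```bash
python3 -c "
from h import *
p=read_camera('wrist');save(p,'w17');a=read_camera('side');save(a,'s17');b=read_camera('scene');save(b,'c17',(220,190,380,310),5)
go(533.4,44,200,173.8)
"
```

```text
t 13.1 pos [548.8 148.9 232.7] yaw 173.35 tilt [ 0.015 -0.002 -1.   ] q [ 0.16  0.35  0.05  1.25 -0.   -1.3 ] F [-0.4 -0.2 -0.8] w 59.9
shift m [ 0.0327  0.0036 -0.106 ] turn -0.45 dist 111.0
```

View pics/w17.png

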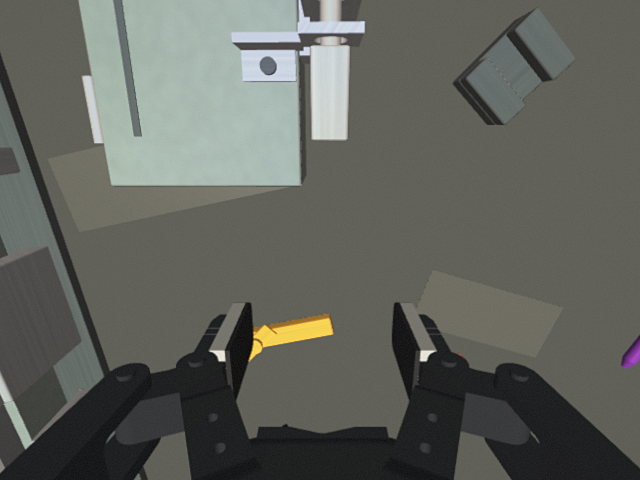

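View pics/s17.png

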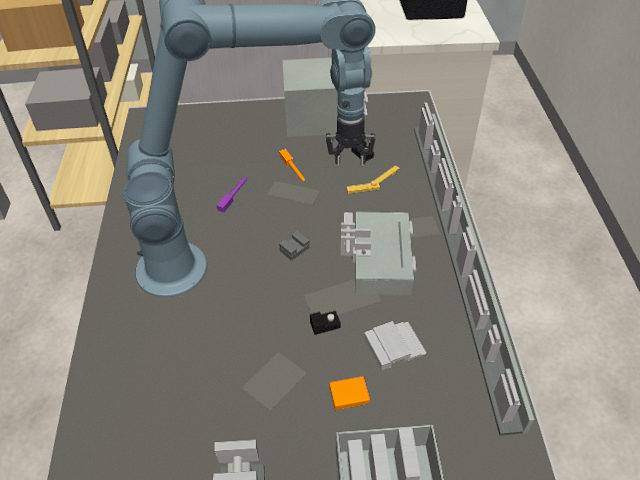

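View pics/c17.png

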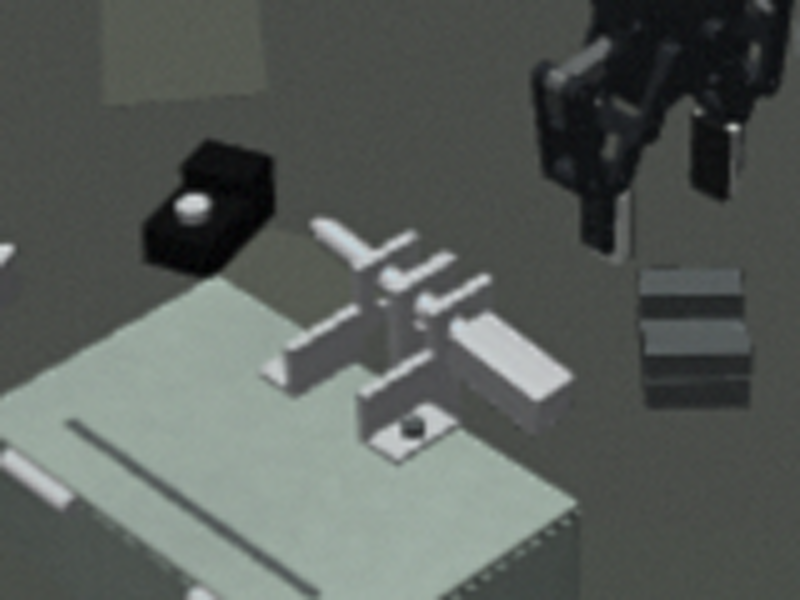

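```bash
python3 -c "
from h import *
a=read_camera('scene');b=read_camera('side');save(b,'s18',(320,190,440,280),6);save(read_camera('wrist'),'w18',(200,0,400,160),4)
for z in(105,109,113): print(plane(a,[(283,234.4)],z))
e=np.array([527.9,-7.5,0]);y=np.array([.1088,.994,0])
print(proj(a,e-81*y+[0,0,109]),proj(b,e-81*y+[0,0,109]))
"
```

```text
[[501.04079497 -98.9954407  105.        ]]
[[505.12906534 -95.09672368 109.        ]]
[[509.21733571 -91.19800666 113.        ]]
[[281.43855058 237.93972108]] [[347.06459137 255.63392448]]
```

View pics/s18.png

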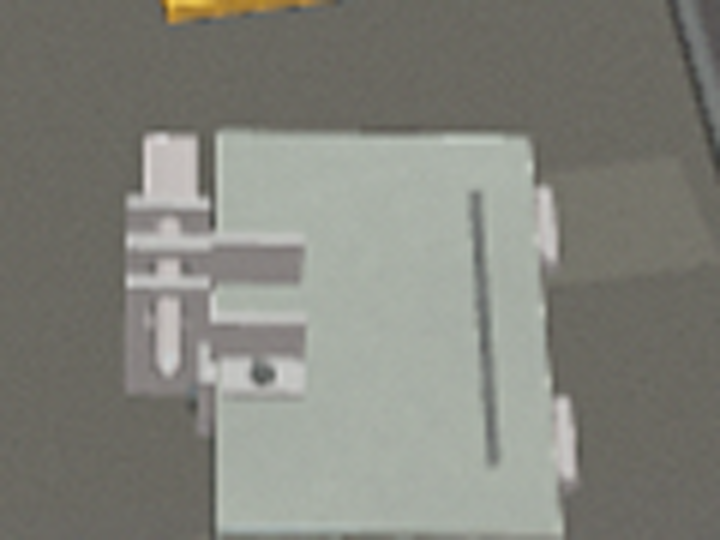

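View pics/w18.png

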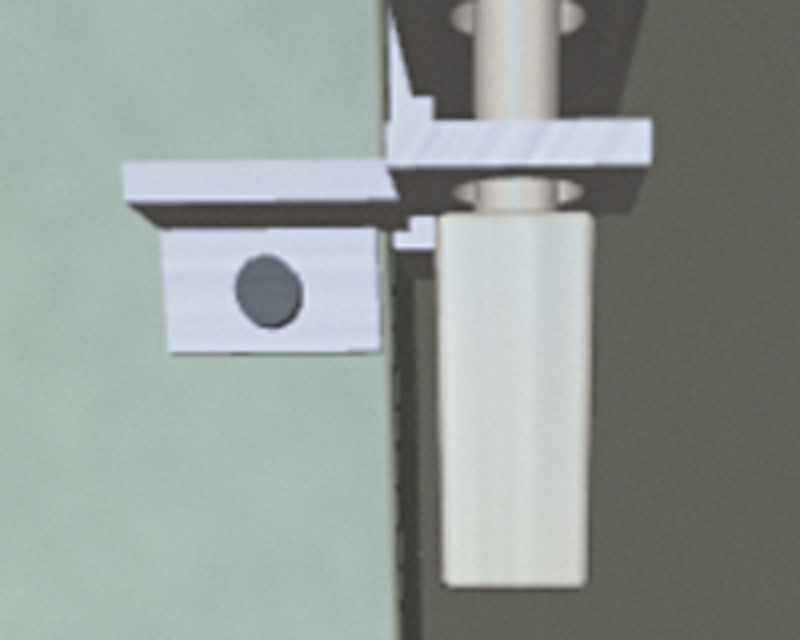

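Emit:
{"name": "carry_out", "arguments": {"targets": [[0,0,0,0,0.7],[0,0,0,0,0.7],[0,0,0,0,0.7],[0,0,0,0,0.7],[0,0,0,0,0.7]]}}

```text
t: 13.75
tool_pos: [548.8, 148.2, 232.9]
tcp_rot: [-1.13, 1.252, 1.111]
force: [0.5, -0.0, -0.5]
width: 59.4
```

```bash
python3 -c "
from h import *
a=read_camera('scene');b=read_camera('side');save(b,'s19',(320,190,440,280),6);save(a,'c19',(220,190,380,310),5)
i=cv2.imread('pics/s18.png').astype(int);j=cv2.imread('pics/s19.png').astype(int);print(np.abs(i-j)[100:400,100:230].mean(),np.abs(i-j)[400:,300:].mean())
i=cv2.imread('pics/c17.png').astype(int);j=cv2.imread('pics/c19.png').astype(int);print(np.abs(i-j)[210:440,300:580].mean(),np.abs(i-j)[400:,:200].mean())
print(tri([a,b],[(283,234.4),(348,252.8)]))
for o in ['clamp_a_mid','clamp_b_mid','gauge_mid','die_mid','punch_mid','pad_mid']: print(o,[(np.round(d['location']),round(d['conf'],2)) for d in look_for(o,b)[:2]])
go(0,0,0)
"
```

```text
1.2665470085470085 1.220453514739229
1.165139751552795 1.0927833333333334
[519.41384415 -84.99982547 119.82701482]
clamp_a_mid [(array([325., 318.]), 0.85)]
clamp_b_mid []
gauge_mid [(array([391., 343.]), 0.69), (array([370., 184.]), 0.66)]
die_mid [(array([296., 247.]), 0.89)]
punch_mid [(array([392., 343.]), 0.97)]
pad_mid [(array([351., 392.]), 0.91)]
t 14.15 pos [548.9 148.3 232.9] yaw 173.26 tilt [ 0.016 -0.001 -1.   ] q [ 0.15  0.35  0.04  1.25 -0.   -1.3 ] F [ 0.  -0.  -0.8] w 59.6
shift m [ 0.2245  0.5312 -0.2118] turn 0 dist 614.0
```

```bash
python3 -c "
from plant import *
print(close_job())"
```

```text
the job is handed in; nothing more can be done
None
```

The lid is shut, and the bare steel pin is through all three eyes from the left side and released. I handed the job in at about 14 s of the 61 s allowed; no verdict was given.

**Insertion:** I pressed the lid down with the closed fingertips at its left front. I then gripped the pin by its head, turned it to the eyes' axis, and pushed until the head touched the latch (about 7 N). After that I eased off about 1 mm and lowered the pin 3 mm before opening the fingers.

**Last checks:**
- **Lid:** it looks flat in the side and scene pictures. I did not measure its angle.
- **Pin fit:** the tip is triangulated about 3 mm short of fully home, and there is a small gap at the head. The shoulder touched the latch while I was pushing, but it is not tight against it now.
- **Pin tilt:** the head droops within the eyes' clearance, about 0.13 rad by estimate, against the 0.3 limit.
- **At rest:** comparing pictures taken about 0.8 s apart shows no movement, and the gripper is clear.
- **Other tools:** clamp A, the die, the punch, the pad and the gauge were found where they started, the gauge by its second-ranked match. Clamp B was not found in the last picture, with the gripper in front of it. I never worked near it.

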